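# Centre a culture dish on the colony counter

## Task

Centre the culture dish on the colony counter for counting: with shut fingertips press down the thumb plate in the middle of the sliding yoke to free its brake and, keeping it pressed, push the yoke right up to its marked stop, so that its pins bring the dish home against the two fixed pins. Then let the thumb plate come up, so that the brake holds the yoke there. Never force the yoke along while its brake is on, do not touch, tip or lift the dish yourself, and leave the things round about where they stand.

Things in the scene. Friction and masses are not known exactly. Their poses are not given: they have to be found in the camera images.
- counter: the colony counter, a white bench instrument 210 x 310 x 42 mm (its x, y, z), fixed on the worktop, turned by up to 0.4 rad. Origin: centre of its underside, z up. Its sloping console with a blank display and keys faces its -x. Its flat deck, 42 mm above the worktop, carries a dark round disc and a steel guide rail along x = +20 mm from y = +148 to -20 mm (top 14 mm above the deck)
- yoke (a joint): travel of the yoke along the rail in the counter's -y direction, m: 0 = parked at the +y end, 0.080 = its side lug against the stop. The yoke is an aluminium carriage 42 mm wide over the rail, with the thumb plate in its middle and two white upright pins (8 mm across, 44 mm apart) 60 mm towards -y from the plate's middle. It slides with about 1 N brake off and holds about 12 N brake on
- thumb (a joint): turn of the thumb plate, a rocker on a cross pin at the yoke's rear (+y) end, 21 mm from the plate's middle, rad: 0 = up, brake on; 0.20 = fully down (4 mm lower in the middle). Pressed in the middle the brake eases and is free at 0.10 (2 mm, about 5 N); bottom at about 6 N. Let go, the plate springs up and brakes again
- thumb_top (a point): middle of the top of the thumb plate, a ribbed black plate 40 x 42 mm (counter's x, y) in the saddle between the yoke's two ridges (inner faces 49 mm apart, 12 mm thick, 42 mm wide, 9 mm higher than the plate). The point moves with the plate; 71 mm above the worktop when it is up. With the yoke at the stop it lies at x = +20, y = +18 mm of the counter's frame
- stop_mark (a point): top edge of the marked stop, a steel block 22 x 16 x 13 mm with a black index line and a small clamp screw (18 mm high in all), on the graduated strip at the -x (console) side of the rail. The point is on the face that meets the yoke's lug, at x = -20, y = +18 mm of the counter's frame
- seat (a point): centre of the dark disc (92 mm across) on the deck, at x = +20, y = -70 mm of the counter's frame: where the dish's centre belongs. At the disc's -y side stand two white fixed pins like the yoke's, on a bracket. With the yoke at the stop the dish has about 1 mm of play between the four pins
- dish: the culture dish to be counted, a round flat dish with its lid, 62 mm across and 16 mm high, loose on the dark disc between the fixed pins and the yoke, some mm off centre. Origin: centre of its underside
- next_dish: a second such dish, loose on the worktop at the counter's -y side, to be left alone. Origin: centre of its underside
- specimen_cup: a capped specimen cup, 66 mm across and 70 mm high, loose behind the counter, to be left alone. Origin: centre of its underside
- pen: a marker pen 138 mm long, 17 mm thick, lying loose on the worktop beyond the second dish, to be left alone. Origin: centre of its underside
- stain_bottle: a brown bottle, 38 mm across and 70 mm high, loose behind the counter, to be left alone. Origin: centre of its underside
Things that resemble listed ones, but are neither listed nor needed, are in the scene too. What is shaped like the dish but pink or red is not meant.

How it is judged:
By the outcome, as a careful person would: the job done as asked, in the order asked, and still so for the second after the job is handed in, with the robot touching nothing.
It also fails if it takes over 38 s, if anything falls off the work surface, if the arm or the gripper's body presses on something with over 40 N, if the wrist force passes 120 N, or if a joint passes its speed limit or range.

## Robot

A 6-joint arm with a two-finger parallel gripper is mounted at the origin on a cart in front of the work surface, level with it; the furniture and walls round the work are solid. World frame = base frame: x ahead of the robot, y to its left, z up, the work surface at z = 0. Lengths are in m, angles in rad, forces in N, time in s.
With the tool pointing down it reaches from about 0.375 to 0.825 m from the base axis. Payload 5.5 kg.
Tool frame: the origin (TCP) lies between the finger pads; the fingertips stand 25 mm ahead of it and the grasp point (between the pads) lies 6 mm ahead of it (manip.tips_ahead is the z of the fingertips in the tool frame, in m); z points along the fingers, y is the direction in which the jaws open and shut (so a half turn about z gives the same grasp; the last joint's range is limited). The gripper opens to 85 mm and grips with 20 to 120 N. Pads are 22 mm wide; open, the fingers measure 114 mm over their backs; the gripper's body (76 mm by 85 mm) begins 54 mm behind the grasp point. The pads swing forward as they close: fully open they stand 13 mm farther back than shut.
Start: joints at [-1.279, 0.314, -0.047, 1.21, 0, 1.571], TCP at [0.173, -0.575, 0.256] pointing down, gripper open.
Joint ranges: [-2.67, 2.67], [-0.69, 1.73], [-1.03, 1.25], [-2.08, 2.16], [-1.42, 1.45], [-3.14, 3.14]. Speed limits (rad/s): [2.39, 2.39, 3.01, 3.14, 3.14, 3.14].

## Interface

Orientations are given as a 3x3 rotation matrix whose columns are the frame's x, y, z axes.
In Python, from station import manip gives the robot as it stands.
- The arm moves only by the shell command python3 -m jog 'ROWS' [FORCE]. ROWS is JSON, a list that holds one entry, the list of rows, each a list of 5 numbers: the shift along the tool's x, y, z in m, then the turn about the tool's z in degrees, then the opening in per cent of the stroke, from 0 (shut) to 100 (fully open). In form: [[[x, y, z, twist, fingers], ...]]. A call has 1 to 12 rows; each row shifts and turns the commanded pose from where the row before left it, along the tool's axes as they then stand; what a row does not reach is not made up. A row lasts 1/8 s, in which the tool goes at most 62.5 mm and 10.7 degrees, less where a joint would pass 70% of its speed; a pose out of reach is approached as far as the arm can. A call with a gripper value outside its range is refused whole. The fingers move at their own pace and stop on an object; FORCE is the grip in N (left out, the last holds). Time passes only in rows, so rows that do not move let the fingers close. It gives the time, the measured TCP pose, the force and the opening at its end, in the units of the state.
- manip.read_state(): the state, without advancing time (a new reading comes with each control period).
- manip.camera(name): name is "scene" or "top"; returns the picture (384x512x3 uint8, red, green, blue); there is no depth.
- manip.camera_model(name): a dict with "mtx" (3x3 intrinsics, pixels), "dist" ([k1, k2, p1, p2, k3] as OpenCV has them; the pictures are not rectified), "eye" and "orientation" of the camera in the world. Camera axes: x right, y down, z forward; pixel columns grow to the right and rows downward; lengths in m; the calibration is good to about 2 mm. A picture is of the moment at which its call begins. camera_model takes no time and is no camera call.
- manip.hand_in(): hands the job in, once; it reports no verdict.
Trained networks look in the newest picture that a camera, given by its name, has taken for a name from the list of things; names that differ only in an ending like _2 or _b are one class to them, and where a whole thing is asked for, a point or a joint stands for the part that bears it (a point fixed in the world has none). Each returns a list of dicts, best first, with "score" (0 to 1); they miss things now and then, are a little off and sometimes report something else, mostly with a low value. They report only what shows in the picture. A call takes as long as a camera call. They do not tell look-alikes from the thing itself.
- manip.search_frame(name, camera): "at" ([x, y, z] in m, in world coordinates, good to about 4 mm: the middle of the surface that is visible of it).
- manip.cut_out(name, camera): "mask" (384x512 bool, what is visible of it).
- manip.landmark_of(name, camera): "at" ([x, y, z] in m, in world coordinates, good to about 4 mm: a listed point, or the origin of a listed thing).
The state is a dict: "t": time; "q": joint angles; "qd": joint speeds; "joint_efforts": joint torques, N m; "tcp_pos": TCP position; "ee_rot": TCP orientation; "force": force on the tool from outside, world axes, zero at the start; "moment": the same for the moment, N m; "finger_gap": finger opening in m.
Only numpy, scipy, OpenCV 4.12 (cv2) and the standard library are available. Lean on these libraries where they do the work, as an engineer would, in place of code of your own. Each camera call takes 0.05 s, during which the arm holds its last target.

## Working session

There is one attempt and no reset: what is moved stays moved. The work goes in short steps, Python scripts to look and compute and a shell command to move; the robot and the scene stay as the last step left them, time stands still between calls to the robot, and variables do not carry over. Pictures are saved under pics/ and viewed, and the job is handed in when it is done.

```bash
ls; mkdir -p pics; python3 - <<'E'
from station import manip
import cv2
for c in ("scene","top"):
    im=manip.camera(c); cv2.imwrite(f"pics/{c}0.png",im[:,:,::-1])
    m=manip.camera_model(c); print(c,m["eye"],m["orientation"],m["mtx"],m["dist"])
    for n in ("thumb_top","stop_mark","seat","dish","counter","next_dish","specimen_cup","stain_bottle","pen"):
        r=manip.landmark_of(n,c); print(n,[(round(d["score"],2),[round(float(v),3) for v in d["at"]]) for d in r[:3]])
s=manip.read_state();print(s)
E
```

```text
pics
scene [0.04139748 0.96723862 0.66705316] [[-0.86168232 -0.25240783  0.44022026]
 [-0.50708601  0.46106742 -0.72820369]
 [-0.01916691 -0.85070978 -0.52528612]] [[440.36731911   0.         247.53830812]
 [  0.         440.36731911 192.73235297]
 [  0.           0.           1.        ]] [-0.02230001  0.          0.          0.          0.        ]
thumb_top [(0.7, [0.447, 0.197, 0.054]), (0.57, [0.462, 0.266, 0.072])]
stop_mark [(0.62, [0.445, 0.198, 0.053])]
seat [(0.9, [0.511, 0.128, 0.043])]
dish [(0.82, [0.509, 0.139, 0.04]), (0.71, [0.495, 0.433, 0.004]), (0.39, [0.511, 0.128, 0.045])]
counter [(0.64, [0.471, 0.184, 0.005])]
next_dish [(0.72, [0.516, -0.022, 0.004])]
specimen_cup [(0.96, [0.635, 0.166, 0.002])]
stain_bottle [(0.69, [0.578, 0.269, 0.002]), (0.68, [0.634, 0.163, 0.002]), (0.51, [0.444, 0.195, 0.056])]
pen [(0.72, [0.577, -0.071, 0.003])]
top [0.47218094 0.15591705 1.00133448] [[-0.0163612  -0.99679886  0.07825823]
 [-0.99984682  0.01679739  0.00491855]
 [-0.00621734 -0.07816577 -0.99692099]] [[414.01916852   0.         255.70560263]
 [  0.         414.01916852 
[... 667 characters left out ...]
     -2.80394515e-06,  1.57083153e+00]), 'qd': array([ 6.61695904e-04,  2.32184555e-05,  2.02770391e-03,  8.41056897e-04,
        8.91844032e-04, -2.60908257e-03]), 'joint_efforts': array([ 5.69654712e-04, -5.39468336e+01,  3.40057397e+01,  1.51238248e-03,
       -2.87397438e-05,  6.48472849e-06]), 'tcp_pos': array([ 0.17259513, -0.57463232,  0.25631472]), 'ee_rot': array([[ 9.57741710e-01,  2.87629653e-01, -7.82151177e-07],
       [ 2.87629653e-01, -9.57741710e-01, -7.14326025e-06],
       [-2.80371227e-06,  6.61642841e-06, -1.00000000e+00]]), 'force': array([ 0.17136847, -0.01627863, -0.16334331]), 'moment': array([-0.00120702,  0.0217679 ,  0.03227442]), 'finger_gap': 0.08564262736460125}
```

View pics/scene0.png

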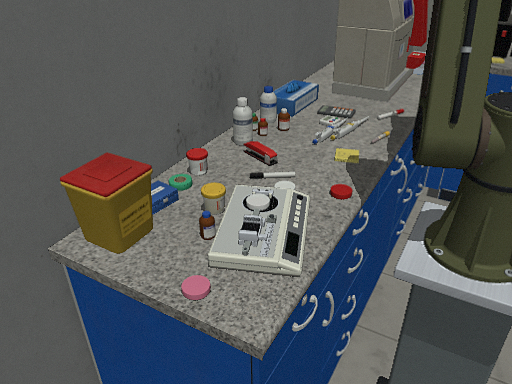

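View pics/top0.png

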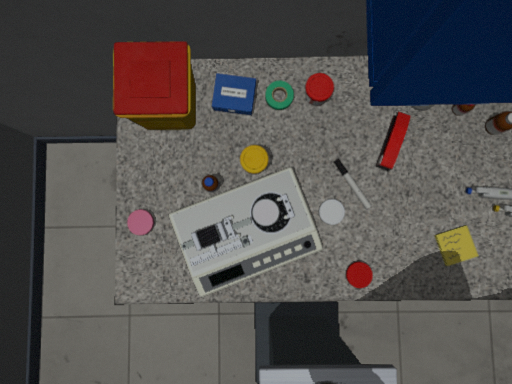

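```bash
cat > h.py <<'E'
import numpy as np, cv2
from station import manip
def proj(c,P):
    m=manip.camera_model(c); R=np.array(m["orientation"]); e=np.array(m["eye"])
    p,_=cv2.projectPoints(np.array(P,float).reshape(-1,3),cv2.Rodrigues(R.T)[0],-R.T@e,np.array(m["mtx"]),np.array(m["dist"])); return p.reshape(-1,2)
def frame(yaw,o):
    c,s=np.cos(yaw),np.sin(yaw)
    return lambda p: np.array([o[0]+c*p[0]-s*p[1],o[1]+s*p[0]+c*p[1],p[2]])
E
python3 - <<'E'
from h import *
im=cv2.imread("pics/top0.png"); 
k=4.5;x0,y0=165,165
F=frame(0.354,(0.471,0.186))
big=cv2.resize(im[y0:y0+132,x0:x0+165],None,fx=k,fy=k,interpolation=cv2.INTER_CUBIC)
cv2.imwrite("pics/topc.png",big)
pts=[F(p) for p in [(-.105,-.155,.042),(.105,-.155,.042),(.105,.155,.042),(-.105,.155,.042),(.02,-.07,.042),(-.02,.018,.055),(.02,.148,.056),(.02,.077,.071),(.02,.018,.071)]]
for c,crop in (("top",(165,165,4.5,165,132)),("scene",(205,175,6,115,100))):
    x0,y0,k,w,h=crop; im=cv2.imread(f"pics/{c}0.png")
    big=cv2.resize(im[y0:y0+h,x0:x0+w],None,fx=k,fy=k,interpolation=cv2.INTER_CUBIC)
    for u,v in proj(c,pts): cv2.drawMarker(big,(int((u-x0+.5)*k),int((v-y0+.5)*k)),(0,0,255),0,12,1)
    cv2.imwrite(f"pics/{c}c.png",big)
E
```

```text
(no output)
```

View pics/topc.png

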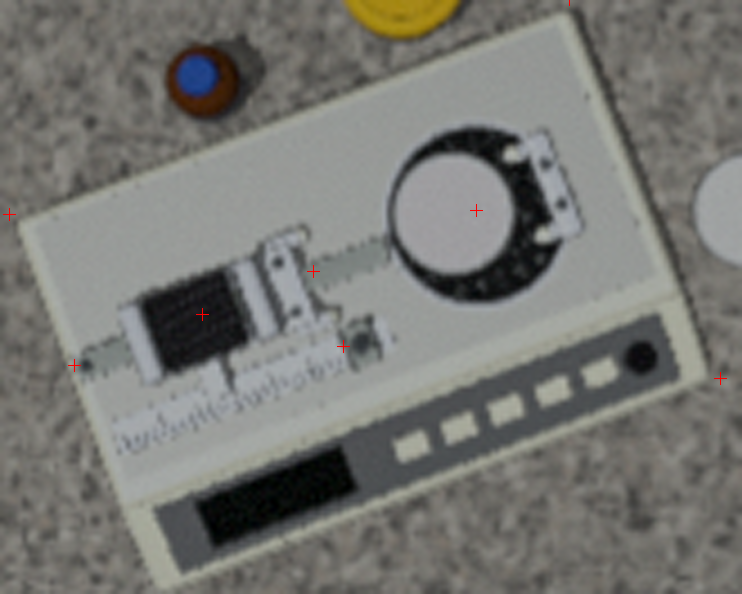

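View pics/scenec.png

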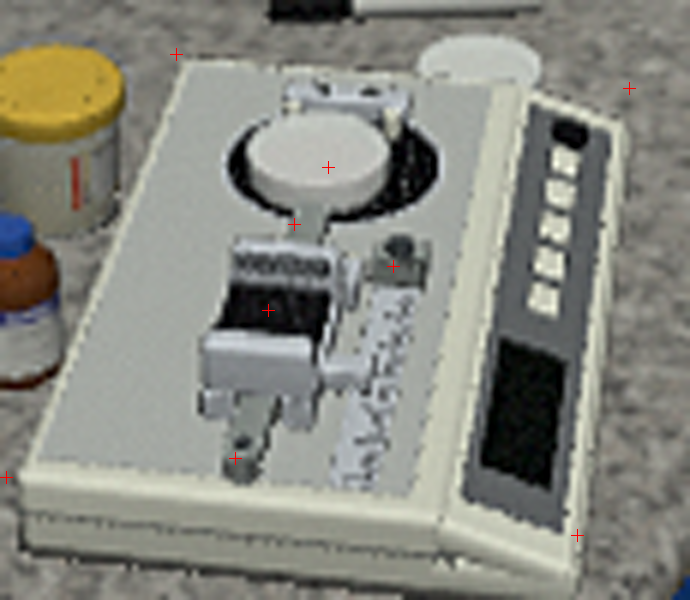

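```bash
python3 - <<'E'
from h import *
F=frame(0.354,(0.469,0.185))
def box(x0,x1,y0,y1,z): return [F(p) for p in [(x0,y0,z),(x1,y0,z),(x1,y1,z),(x0,y1,z)]]
yc=.080
polys=[(box(0,.04,yc-.021,yc+.021,.071),(0,255,0)),(box(-.001,.041,yc+.0245,yc+.0365,.080),(0,0,255)),(box(-.001,.041,yc-.0365,yc-.0245,.080),(0,0,255)),
 ([F((.02+.046*np.cos(t),-.07+.046*np.sin(t),.042)) for t in np.linspace(0,6.28,40)],(255,0,255)),
 ([F((-.031,.018,.055)),F((-.009,.018,.055)),F((-.009,.002,.055)),F((-.031,.002,.055))],(255,128,0)),
 ([F((-.105,.155,.03)),F((.105,.155,.042)),F((.105,-.155,.042)),F((-.105,-.155,.03))],(0,128,255))]
for c,(x0,y0,k,w,h) in (("top",(165,165,4.7,165,125)),("scene",(215,178,8,90,75))):
    im=cv2.imread(f"pics/{c}0.png")
    big=cv2.resize(im[y0:y0+h,x0:x0+w],None,fx=k,fy=k,interpolation=cv2.INTER_CUBIC)
    for P,col in polys:
        q=((proj(c,P)-[x0,y0]+.5)*k).astype(np.int32); cv2.polylines(big,[q],True,col,1)
    cv2.imwrite(f"pics/{c}d.png",big)
E
```

```text
(no output)
```

View pics/topd.png

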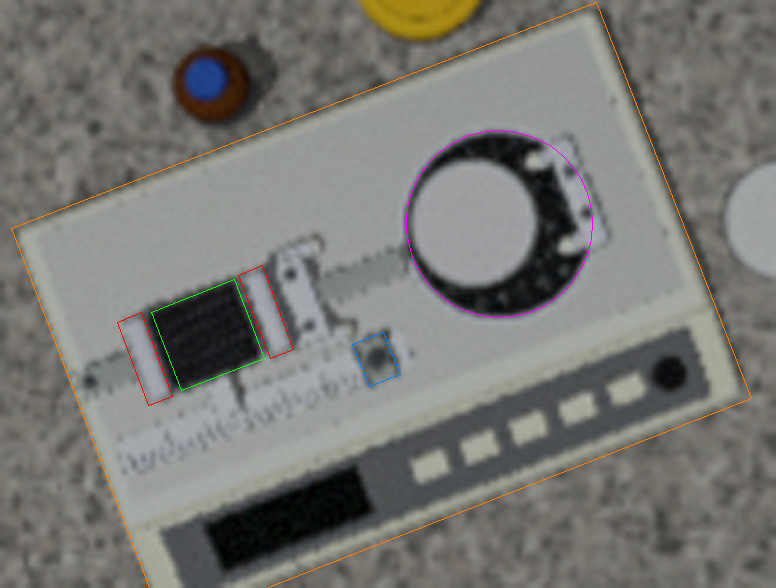

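View pics/scened.png

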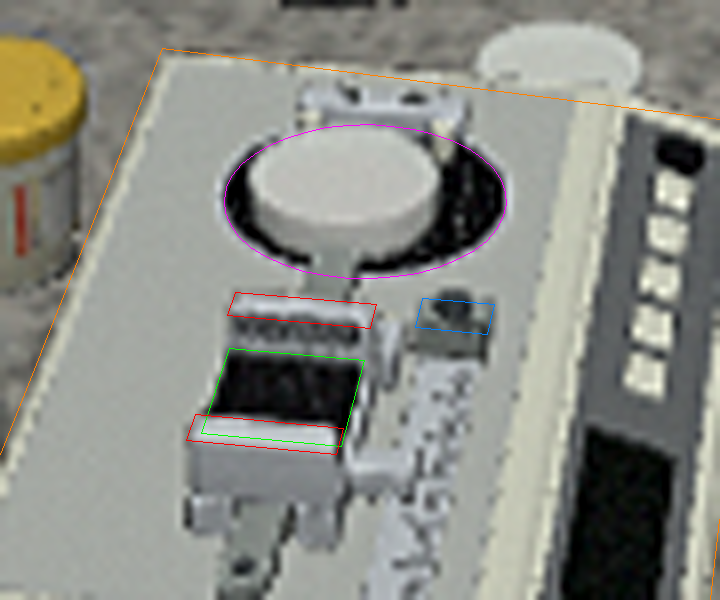

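```bash
python3 - <<'E'
from h import *
F=frame(0.354,(0.469,0.185)); print("thumb",F((.02,.080,.071)),"target",F((.02,.070,.071)),"stop",F((.02,.018,.071)))
tgt=F((.02,.070,.071))[:2]
s=manip.read_state(); R=s["ee_rot"]; print(s["t"],manip.tips_ahead)
p=s["tcp_pos"][:2]; h=np.arctan2(R[1,0],R[0,0])
dh=np.degrees(0.354+np.pi/2-h); print("turn",dh)
way=[np.array([.40,-.45]),np.array([.46,-.1]),tgt]
# path in 55mm steps
pos=p.copy();rows=[];left=-dh
for w in way:
    d=np.linalg.norm(w-pos);n=int(np.ceil(d/.056))
    for i in range(n):
        st=(w-pos)/n
        c,sn=np.cos(h),np.sin(h); x=np.array([c,sn]);y=np.array([sn,-c])
        tw=max(left,-9) if len(rows)>0 else 0; left-=tw
        rows.append([round(float(st@x),3),round(float(st@y),3),0,round(tw,1),0]); h-=np.radians(round(tw,1))
    pos=w
print(len(rows))
for r in rows: print(r,end=",")
E
```

```text
thumb [0.46002767 0.26697254 0.071     ] target [0.46349419 0.2575926  0.071     ] stop [0.48152013 0.20881694 0.071     ]
1.0 0.025
turn 93.56660607661192
19
[0.051, -0.011, 0, 0, 0],[0.051, -0.011, 0, -9, 0],[0.052, -0.003, 0, -9, 0],[0.052, 0.005, 0, -9, 0],[0.05, 0.013, 0, -9, 0],[0.045, -0.023, 0, -9, 0],[0.048, -0.016, 0, -9, 0],[0.05, -0.008, 0, -9, 0],[0.051, -0.0, 0, -9, 0],[0.05, 0.007, 0, -9, 0],[0.048, 0.015, 0, -9, 0],[0.045, 0.023, 0, np.float64(-3.6), 0],[0.048, 0.018, 0, np.float64(0.0), 0],[0.048, 0.018, 0, np.float64(0.0), 0],[0.048, 0.018, 0, np.float64(0.0), 0],[0.048, 0.018, 0, np.float64(0.0), 0],[0.048, 0.018, 0, np.float64(0.0), 0],[0.048, 0.018, 0, np.float64(0.0), 0],[0.048, 0.018, 0, np.float64(0.0), 0],
```

```bash
python3 -m jog '[[[0.051,-0.011,0,0,0],[0.051,-0.011,0,-9,0],[0.052,-0.003,0,-9,0],[0.052,0.005,0,-9,0],[0.05,0.013,0,-9,0],[0.045,-0.023,0,-9,0],[0.048,-0.016,0,-9,0],[0.05,-0.008,0,-9,0],[0.051,0,0,-9,0],[0.05,0.007,0,-9,0],[0.048,0.015,0,-9,0],[0.045,0.023,0,-3.6,0]]]' 20
```

```text
t: 2.5
tcp_pos: [0.4616, -0.098, 0.2566]
ee_rot: [[-0.35, 0.937, 0.001], [0.937, 0.35, -0.0], [-0.0, 0.001, -1.0]]
force: [0.8, -0.6, 0.6]
finger_gap: -0.0001
```

```bash
python3 -m jog '[[[0.047,0.017,0,0,0],[0.047,0.017,0,0,0],[0.047,0.017,0,0,0],[0.047,0.017,0.02,0,0],[0.047,0.017,0.02,0,0],[0.047,0.017,0.03,0,0],[0.047,0.017,0.03,0,0],[0,0,0,0,0]]]'; cat > m.py <<'E'
from h import *
s=manip.read_state(); p=s["tcp_pos"]; R=s["ee_rot"]
c,sn=np.cos(.354),np.sin(.354); d=p[:2]-[.469,.185]
print("t",s["t"],"counter frame tip xy",c*d[0]+sn*d[1],-sn*d[0]+c*d[1],"tip z",p[2]-.025,"yaw err deg",np.degrees(np.arctan2(R[1,0],R[0,0])-.354)-90,"F",s["force"])
E
python3 m.py; python3 - <<'E'
from h import *
for c in ("top","scene"): 
    im=manip.camera(c)[:,:,::-1]; 
    x0,y0,k,w,h=(165,165,4.7,165,125) if c=="top" else (215,150,6,110,100)
    cv2.imwrite(f"pics/{c}1.png",cv2.resize(im[y0:y0+h,x0:x0+w],None,fx=k,fy=k,interpolation=cv2.INTER_CUBIC))
E
```

```text
t: 3.5
tcp_pos: [0.4572, 0.2525, 0.1539]
ee_rot: [[-0.351, 0.936, -0.003], [0.936, 0.351, -0.001], [0.0, -0.004, -1.0]]
force: [-1.1, -0.4, 0.4]
finger_gap: -0.0001
t 3.5 counter frame tip xy 0.012292399358924212 0.06737604351686091 tip z 0.12893011776493998 yaw err deg 0.2912570662413003 F [-1.05335334 -0.43655606  0.44985726]
```

View pics/scene1.png

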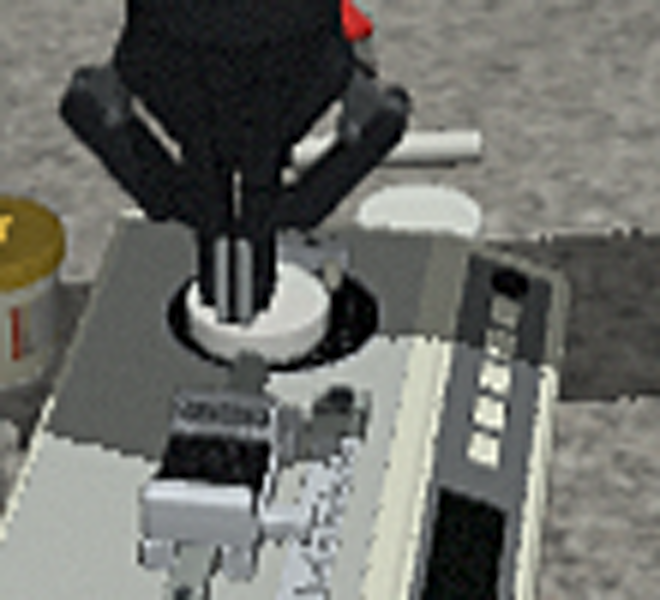

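View pics/top1.png

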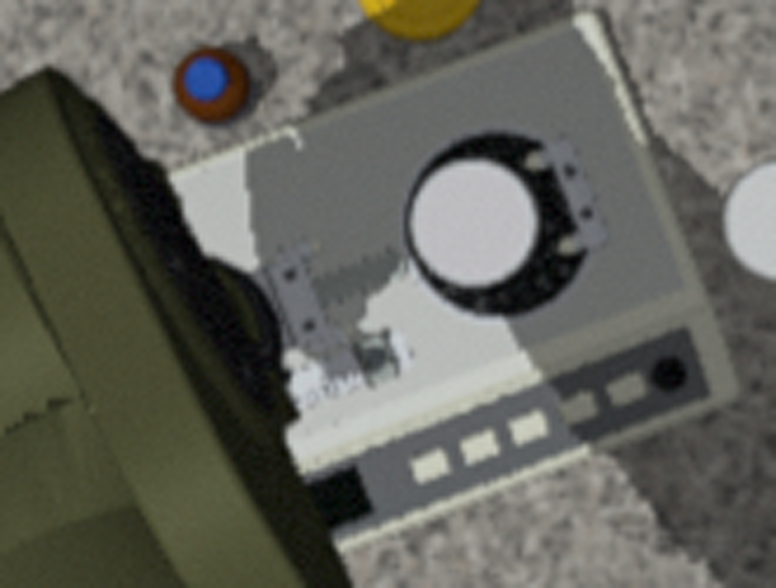

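```bash
python3 -m jog '[[[0.002,0.0077,0,0,0],[0,0,0.02,0,0],[0,0,0.015,0,0],[0,0,0,0,0],[0,0,0,0,0]]]'; python3 m.py
```

```text
t: 4.22
tcp_pos: [0.4658, 0.2547, 0.1218]
ee_rot: [[-0.347, 0.938, 0.001], [0.938, 0.347, 0.0], [0.0, 0.001, -1.0]]
force: [0.3, 1.2, -0.3]
finger_gap: -0.0002
t 4.225 counter frame tip xy 0.021159166355790838 0.06645889004536189 tip z 0.09682835775855239 yaw err deg 0.0005356771689974948 F [ 0.26271489  1.15827807 -0.33273719]
```

```bash
python3 -m jog '[[[0.003,-0.001,0.005,0,0],[0,0,0.006,0,0],[0,0,0.004,0,0],[0,0,0,0,0],[0,0,0,0,0]]]'; python3 m.py;  python3 - <<'E'
from h import *
for c in ("scene",): 
    im=manip.camera(c)[:,:,::-1]; 
    x0,y0,k,w,h=(215,150,6,110,100)
    cv2.imwrite(f"pics/{c}2.png",cv2.resize(im[y0:y0+h,x0:x0+w],None,fx=k,fy=k,interpolation=cv2.INTER_CUBIC))
E
```

```text
t: 4.85
tcp_pos: [0.4634, 0.2574, 0.1063]
ee_rot: [[-0.347, 0.938, -0.0], [0.938, 0.347, 0.0], [0.0, -0.0, -1.0]]
force: [-0.5, -0.4, 0.0]
finger_gap: -0.0002
t 4.85 counter frame tip xy 0.019859361204836685 0.06979513101844828 tip z 0.08133210679817873 yaw err deg 0.037453170067209385 F [-4.71116515e-01 -4.08342179e-01  1.12955380e-04]
```

View pics/scene2.png

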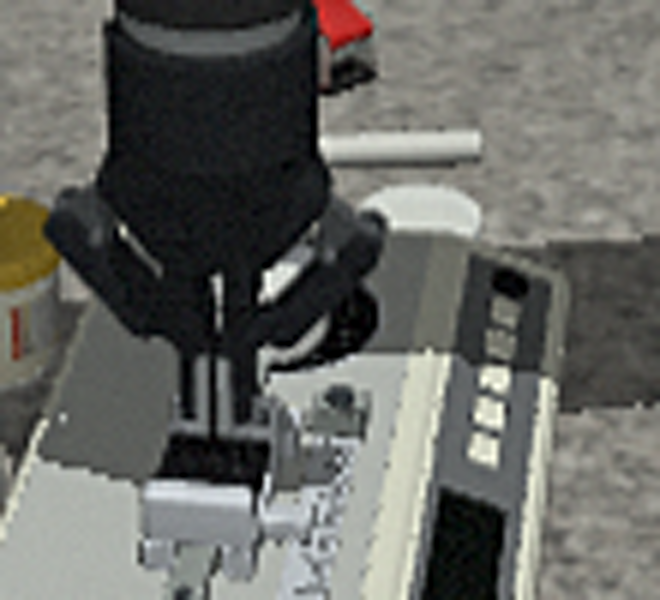

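```bash
python3 -m jog '[[[0.002,0,0.004,0,0],[0,0,0.004,0,0],[0,0,0.001,0,0],[0,0,0,0,0],[0,0,0,0,0]]]'; python3 m.py
```

```text
t: 5.52
tcp_pos: [0.4628, 0.2592, 0.0974]
ee_rot: [[-0.347, 0.938, 0.0], [0.938, 0.347, 0.0], [0.0, 0.0, -1.0]]
force: [0.1, -0.2, -0.3]
finger_gap: 0.0
t 5.525 counter frame tip xy 0.0198896541389532 0.07178019870821659 tip z 0.07235586412016642 yaw err deg 0.035969435076665945 F [ 0.14400704 -0.21121321 -0.28796086]
```

```bash
python3 -m jog '[[[0,0,0.001,0,0],[0,0,0.001,0,0],[0,0,0,0,0],[0,0,0,0,0]]]'; python3 m.py;python3 -m jog '[[[0,0,0.001,0,0],[0,0,0.001,0,0],[0,0,0,0,0],[0,0,0,0,0]]]'; python3 m.py
```

```text
t: 6.02
tcp_pos: [0.4628, 0.2592, 0.0954]
ee_rot: [[-0.347, 0.938, 0.0], [0.938, 0.347, -0.0], [-0.0, 0.0, -1.0]]
force: [0.7, -0.8, 0.1]
finger_gap: -0.0
t 6.025 counter frame tip xy 0.01988647328346898 0.0717059236896827 tip z 0.07035472743943855 yaw err deg 0.03129013659048496 F [ 0.71899882 -0.76889954  0.13047327]
t: 6.52
tcp_pos: [0.463, 0.2587, 0.0937]
ee_rot: [[-0.347, 0.938, 0.001], [0.938, 0.347, -0.001], [-0.001, 0.0, -1.0]]
force: [0.2, -3.7, 6.1]
finger_gap: 0.0002
t 6.525 counter frame tip xy 0.01995543551434636 0.07118203584577226 tip z 0.06873445947077966 yaw err deg 0.015894263654672613 F [ 0.20701699 -3.69357242  6.09288685]
```

```bash
python3 -m jog '[[[0,0,0.001,0,0],[0,0,0.001,0,0],[0,0,0,0,0],[0,0,0,0,0]]]'; python3 m.py
```

```text
t: 7.02
tcp_pos: [0.4628, 0.2594, 0.0917]
ee_rot: [[-0.347, 0.938, 0.0], [0.938, 0.347, 0.0], [0.0, 0.0, -1.0]]
force: [-1.1, -1.0, 5.5]
finger_gap: -0.0002
t 7.025 counter frame tip xy 0.019950613535996656 0.071894991676972 tip z 0.06669893520858958 yaw err deg 0.039571503657128915 F [-1.07284544 -1.0183043   5.47801687]
```

```bash
python3 -m jog '[[[0,0,0.001,0,0],[0,0,0,0,0],[0,0,0,0,0]]]'; python3 m.py; python3 -m jog '[[[0,0,0.001,0,0],[0,0,0,0,0],[0,0,0,0,0]]]'; python3 m.py
```

```text
t: 7.4
tcp_pos: [0.4628, 0.2594, 0.0909]
ee_rot: [[-0.347, 0.938, 0.0], [0.938, 0.347, 0.001], [0.0, 0.001, -1.0]]
force: [-1.6, -1.6, 6.2]
finger_gap: -0.0
t 7.4 counter frame tip xy 0.02000863332155303 0.07190305600897726 tip z 0.06585945130956505 yaw err deg 0.038908652428943924 F [-1.58374691 -1.55389524  6.24587834]
t: 7.78
tcp_pos: [0.4629, 0.2596, 0.0906]
ee_rot: [[-0.347, 0.938, 0.001], [0.938, 0.347, 0.001], [0.001, 0.001, -1.0]]
force: [-2.1, -3.5, 12.8]
finger_gap: -0.0001
t 7.775 counter frame tip xy 0.020109980015035705 0.07209684633355508 tip z 0.06559601672510518 yaw err deg 0.04496703335276209 F [-2.08280968 -3.50963982 12.76253367]
```

```bash
python3 -m jog '[[[-0.001,0,0,0,0],[-0.002,0,0,0,0],[-0.003,0,0,0,0],[-0.003,0,0,0,0],[-0.003,0,0,0,0],[-0.003,0,0,0,0],[-0.003,0,0,0,0],[-0.002,0,0,0,0],[0,0,0,0,0]]]'; python3 m.py;  python3 - <<'E'
from h import *
for c in ("scene",): 
    im=manip.camera(c)[:,:,::-1]; 
    x0,y0,k,w,h=(215,150,6,110,100)
    cv2.imwrite(f"pics/{c}3.png",cv2.resize(im[y0:y0+h,x0:x0+w],None,fx=k,fy=k,interpolation=cv2.INTER_CUBIC))
E
```

```text
t: 8.9
tcp_pos: [0.4697, 0.241, 0.0906]
ee_rot: [[-0.347, 0.938, 0.0], [0.938, 0.347, 0.002], [0.002, 0.001, -1.0]]
force: [-4.6, -1.3, 12.3]
finger_gap: 0.0001
t 8.9 counter frame tip xy 0.020109898890183737 0.052297489223354456 tip z 0.06557509001836107 yaw err deg 0.04629154746316999 F [-4.59757698 -1.32898347 12.27540555]
```

View pics/scene3.png

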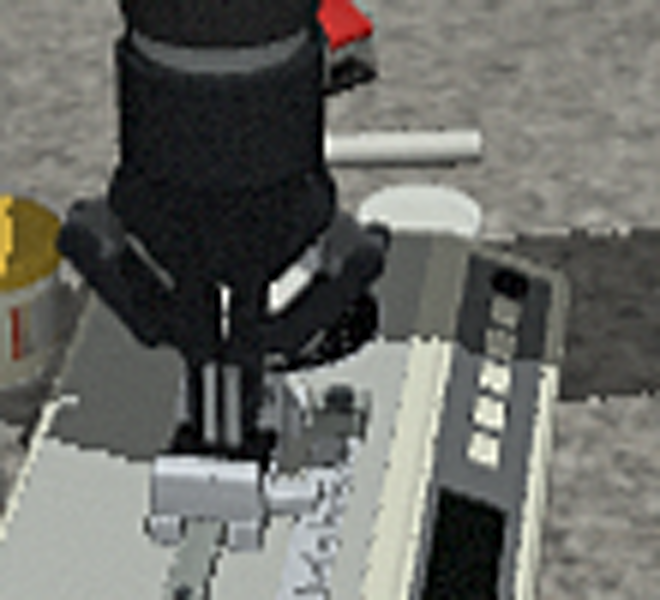

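```bash
python3 -m jog '[[[-0.002,-0.0003,0,0,0],[-0.003,-0.0003,0,0,0],[-0.004,0,0,0,0],[-0.004,0,0,0,0],[-0.004,0,0,0,0],[-0.004,0,0,0,0],[-0.004,0,0,0,0],[-0.004,0,0,0,0],[-0.003,0,0,0,0],[-0.002,0,0,0,0],[0,0,0,0,0]]]'; python3 m.py;  python3 - <<'E'
from h import *
for c in ("scene","top"): 
    im=manip.camera(c)[:,:,::-1]; 
    x0,y0,k,w,h=(215,150,6,110,100) if c=="scene" else (165,165,4.7,165,125)
    cv2.imwrite(f"pics/{c}4.png",cv2.resize(im[y0:y0+h,x0:x0+w],None,fx=k,fy=k,interpolation=cv2.INTER_CUBIC))
E
```

```text
t: 10.32
tcp_pos: [0.4814, 0.2091, 0.0906]
ee_rot: [[-0.347, 0.938, 0.001], [0.938, 0.347, 0.002], [0.002, 0.002, -1.0]]
force: [-2.4, -0.9, 12.6]
finger_gap: -0.0001
t 10.325 counter frame tip xy 0.01999497152520463 0.01826139680553887 tip z 0.06562314057706567 yaw err deg 0.04328994755179849 F [-2.41911544 -0.88082121 12.62410267]
```

View pics/scene4.png

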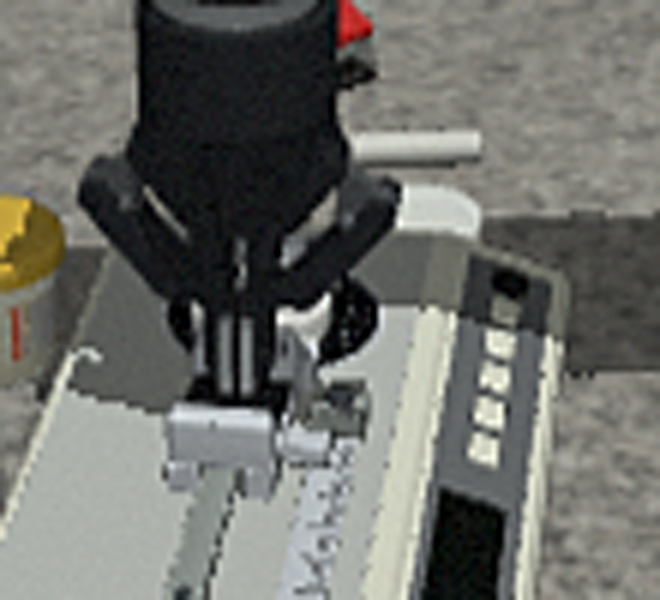

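View pics/top4.png

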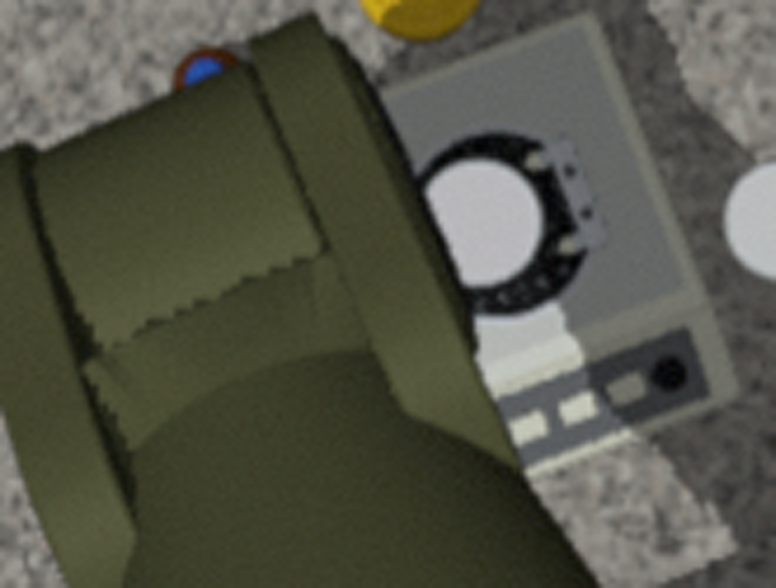

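```bash
python3 -m jog '[[[-0.001,0,0,0,0],[-0.0015,0,0,0,0],[-0.0015,0,0,0,0],[-0.001,0,0,0,0],[-0.001,0,0,0,0],[0,0,0,0,0]]]'; python3 m.py; python3 -m jog '[[[-0.001,0,0,0,0],[-0.001,0,0,0,0],[0,0,0,0,0],[0,0,0,0,0]]]'; python3 m.py
```

```text
t: 11.18
tcp_pos: [0.4835, 0.2036, 0.0906]
ee_rot: [[-0.348, 0.938, 0.001], [0.938, 0.348, 0.002], [0.002, 0.002, -1.0]]
force: [-1.8, 0.0, 12.2]
finger_gap: 0.0001
t 11.175 counter frame tip xy 0.020020115439210173 0.012417720994522534 tip z 0.06561667469120591 yaw err deg 0.05467213793576775 F [-1.80562293  0.03850109 12.2201271 ]
t: 11.68
tcp_pos: [0.4841, 0.2017, 0.0906]
ee_rot: [[-0.348, 0.938, 0.001], [0.938, 0.348, 0.002], [0.002, 0.002, -1.0]]
force: [-2.9, 0.3, 11.2]
finger_gap: 0.0004
t 11.675 counter frame tip xy 0.019987741113279483 0.010443871680115213 tip z 0.06560492936327228 yaw err deg 0.056501555229132805 F [-2.90379873  0.30910683 11.2335752 ]
```

```bash
python3 -m jog '[[[-0.001,0,0,0,0],[-0.001,0,0,0,0],[0,0,0,0,0]]]'; python3 m.py; python3 -m jog '[[[-0.001,0,0,0,0],[-0.001,0,0,0,0],[0,0,0,0,0]]]'; python3 m.py;  python3 - <<'E'
from h import *
for c in ("scene",): 
    im=manip.camera(c)[:,:,::-1]; 
    x0,y0,k,w,h=(225,170,9,75,65)
    cv2.imwrite(f"pics/{c}5.png",cv2.resize(im[y0:y0+h,x0:x0+w],None,fx=k,fy=k,interpolation=cv2.INTER_CUBIC))
E
```

```text
t: 12.05
tcp_pos: [0.4849, 0.1998, 0.0906]
ee_rot: [[-0.348, 0.938, 0.001], [0.938, 0.348, 0.002], [0.002, 0.002, -1.0]]
force: [-3.0, 0.1, 11.1]
finger_gap: -0.0002
t 12.05 counter frame tip xy 0.020012281415339776 0.008418527643088505 tip z 0.06561599854044145 yaw err deg 0.053384375596863265 F [-2.95388625  0.09671318 11.06697772]
t: 12.42
tcp_pos: [0.4853, 0.1987, 0.0906]
ee_rot: [[-0.348, 0.938, 0.0], [0.938, 0.348, 0.004], [0.004, 0.002, -1.0]]
force: [-3.6, 2.8, 11.4]
finger_gap: 0.0002
t 12.425 counter frame tip xy 0.020010011595345392 0.007176515485063809 tip z 0.06558114389631414 yaw err deg 0.0777629537071789 F [-3.64593718  2.77816471 11.36720416]
```

View pics/scene5.png

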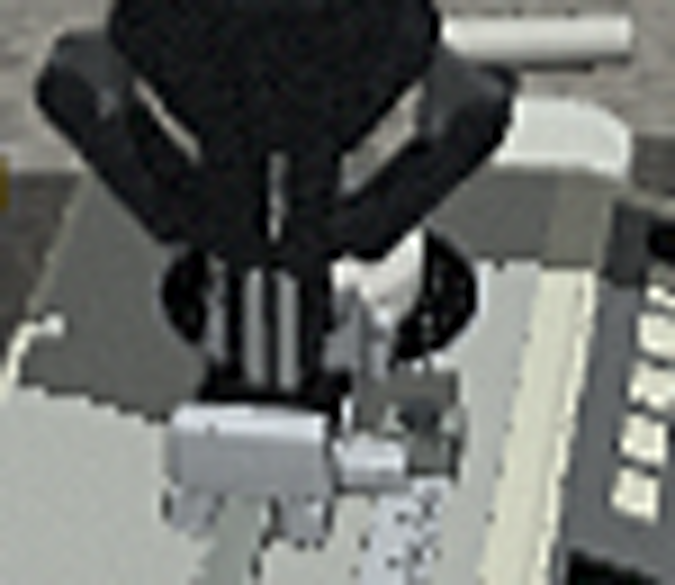

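```bash
python3 -m jog '[[[-0.001,0,0,0,0],[0,0,0,0,0],[0,0,0,0,0]]]'; python3 m.py; python3 -m jog '[[[-0.001,0,0,0,0],[0,0,0,0,0],[0,0,0,0,0]]]'; python3 m.py
```

```text
t: 12.85
tcp_pos: [0.4857, 0.198, 0.0905]
ee_rot: [[-0.348, 0.937, 0.001], [0.937, 0.348, 0.004], [0.004, 0.002, -1.0]]
force: [-3.7, 2.8, 9.6]
finger_gap: 0.0001
t 12.85 counter frame tip xy 0.020163261873854414 0.006420270523343552 tip z 0.06549543544880013 yaw err deg 0.08587526623257702 F [-3.73298941  2.75077499  9.5810288 ]
t: 13.22
tcp_pos: [0.4863, 0.1969, 0.0903]
ee_rot: [[-0.348, 0.938, 0.001], [0.938, 0.348, 0.004], [0.003, 0.002, -1.0]]
force: [-1.7, 3.5, 7.5]
finger_gap: 0.0001
t 13.225 counter frame tip xy 0.020320950917016224 0.005194421328451411 tip z 0.06533723255338164 yaw err deg 0.07883585621895861 F [-1.67010262  3.54877723  7.50762177]
```

```bash
python3 -m jog '[[[0,0,0.0005,0,0],[-0.001,0,0,0,0],[0,0,0,0,0],[0,0,0,0,0]]]'; python3 m.py; python3 -m jog '[[[-0.001,0,0,0,0],[0,0,0,0,0],[0,0,0,0,0]]]'; python3 m.py;  python3 - <<'E'
from h import *
for c in ("scene",): 
    im=manip.camera(c)[:,:,::-1]; 
    x0,y0,k,w,h=(225,170,9,75,65)
    cv2.imwrite(f"pics/{c}6.png",cv2.resize(im[y0:y0+h,x0:x0+w],None,fx=k,fy=k,interpolation=cv2.INTER_CUBIC))
E
```

```text
t: 13.72
tcp_pos: [0.4867, 0.1963, 0.0901]
ee_rot: [[-0.348, 0.937, 0.001], [0.937, 0.348, 0.005], [0.004, 0.003, -1.0]]
force: [-2.4, 3.4, 10.1]
finger_gap: 0.0003
t 13.725 counter frame tip xy 0.020477873127191466 0.004450416343840186 tip z 0.06509703415933529 yaw err deg 0.08695629856296705 F [-2.4077228   3.43542776 10.1438631 ]
t: 14.1
tcp_pos: [0.4867, 0.1961, 0.0901]
ee_rot: [[-0.349, 0.937, 0.0], [0.937, 0.349, 0.006], [0.006, 0.003, -1.0]]
force: [-3.5, 6.7, 9.9]
finger_gap: -0.0004
t 14.1 counter frame tip xy 0.02045964058900666 0.004316721726776621 tip z 0.06510683859681013 yaw err deg 0.11424783066813404 F [-3.45316383  6.70953532  9.89860845]
```

View pics/scene6.png

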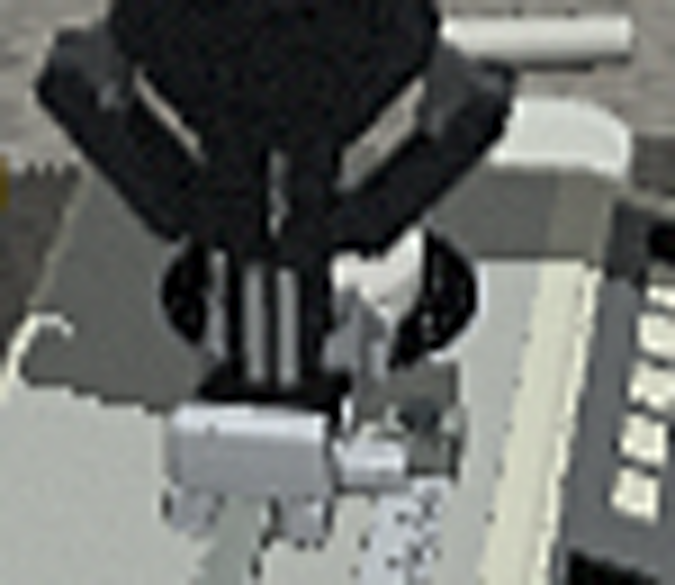

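```bash
python3 -m jog '[[[0,0,-0.001,0,0],[0,0,-0.002,0,0],[0,0,-0.002,0,0],[0,0,-0.002,0,0],[0,0,-0.0015,0,0],[0,0,0,0,0],[0,0,0,0,0]]]'; python3 m.py
```

```text
t: 15.02
tcp_pos: [0.485, 0.1954, 0.0966]
ee_rot: [[-0.349, 0.937, -0.003], [0.937, 0.349, 0.005], [0.006, -0.001, -1.0]]
force: [-2.7, 6.5, -3.9]
finger_gap: 0.0003
t 15.025 counter frame tip xy 0.018643379234243817 0.004220970800877253 tip z 0.07155375587080501 yaw err deg 0.11514760393612278 F [-2.68649014  6.46467484 -3.94596976]
```

```bash
python3 -m jog '[[[0.001,0,0,0,0],[0.001,0,0,0,0],[0.001,0,0,0,0],[0.001,0,0,0,0],[0,0,0,0,0]]]'; python3 m.py
```

```text
t: 15.65
tcp_pos: [0.4855, 0.197, 0.0976]
ee_rot: [[-0.347, 0.938, 0.001], [0.938, 0.347, -0.0], [-0.001, 0.001, -1.0]]
force: [0.8, -0.5, 0.4]
finger_gap: -0.0002
t 15.65 counter frame tip xy 0.019585901949240127 0.0055084871299354524 tip z 0.0725747156142838 yaw err deg 0.02670727077868662 F [ 0.81647613 -0.45500838  0.39074565]
```

Free of contact; lift clear and move aside (towards +y, up) so that the cameras can see.

```bash
python3 -m jog '[[[0.001,0,-0.003,0,0],[0,0,-0.01,0,0],[0,0,-0.03,0,0],[0,0,-0.05,0,0],[0,0,-0.05,0,0],[0,-0.05,-0.03,0,0],[0.04,-0.04,0,0,0],[0.05,0,0,0,0],[0.05,0,0,0,0],[0.05,0,0,0,0],[0.05,0,0,0,0],[0,0,0,0,0]]]'; python3 m.py;  python3 - <<'E'
from h import *
for c in ("scene","top"): 
    im=manip.camera(c)[:,:,::-1]; cv2.imwrite(f"pics/{c}7f.png",im)
    x0,y0,k,w,h=(225,170,8,85,75) if c=="scene" else (165,165,4.7,165,125)
    cv2.imwrite(f"pics/{c}7.png",cv2.resize(im[y0:y0+h,x0:x0+w],None,fx=k,fy=k,interpolation=cv2.INTER_CUBIC))
    for n in ("thumb_top","dish","stop_mark","seat"):
        r=manip.landmark_of(n,c); print(n,[(round(d["score"],2),[round(float(v),3) for v in d["at"]]) for d in r[:3]])
E
```

```text
t: 17.15
tcp_pos: [0.3159, 0.3945, 0.2708]
ee_rot: [[-0.351, 0.936, 0.0], [0.936, 0.351, 0.001], [0.001, 0.001, -1.0]]
force: [-0.4, -0.6, -0.3]
finger_gap: -0.0
t 17.15 counter frame tip xy -0.0710170428480808 0.2495445154653832 tip z 0.245844319324697 yaw err deg 0.288455393705803 F [-0.44146302 -0.57338598 -0.33137155]
thumb_top [(0.48, [0.481, 0.21, 0.072])]
dish [(0.71, [0.511, 0.128, 0.042]), (0.67, [0.367, -0.078, -0.0]), (0.61, [0.499, 0.436, 0.002])]
stop_mark [(0.68, [0.446, 0.196, 0.052])]
seat [(0.73, [0.511, 0.13, 0.045])]
thumb_top [(0.52, [0.487, 0.209, 0.07])]
dish [(0.87, [0.513, 0.128, 0.041]), (0.67, [0.495, 0.433, -0.001]), (0.64, [0.367, -0.077, 0.0])]
stop_mark [(0.67, [0.447, 0.197, 0.058])]
seat [(0.77, [0.514, 0.124, 0.039]), (0.3, [0.582, -0.074, -0.001])]
```

View pics/scene7.png

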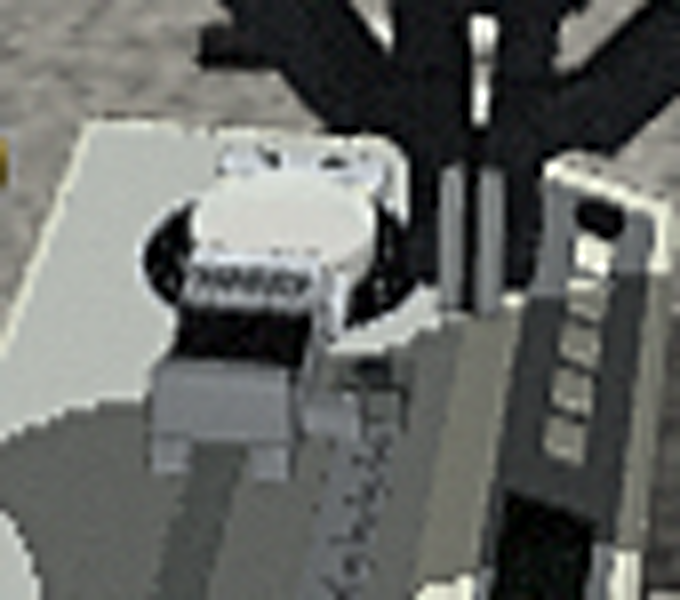

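View pics/top7.png

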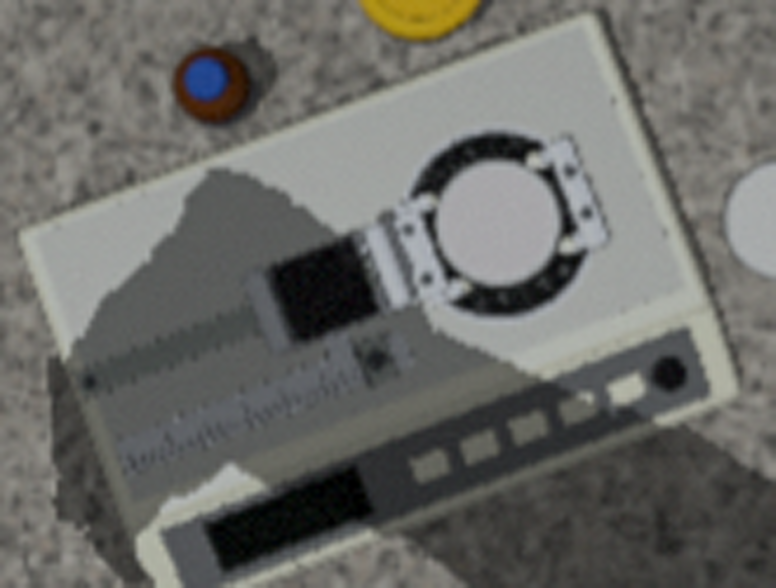

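```bash
python3 - <<'E'
from h import *
F=frame(0.354,(0.469,0.185))
def box(x0,x1,y0,y1,z): return [F(p) for p in [(x0,y0,z),(x1,y0,z),(x1,y1,z),(x0,y1,z)]]
def polys(yc): return [(box(0,.04,yc-.021,yc+.021,.071),(0,255,0)),(box(-.001,.041,yc+.0245,yc+.0365,.080),(0,0,255)),(box(-.001,.041,yc-.0365,yc-.0245,.080),(0,0,255)),([F((.02+.031*np.cos(t),-.07+.031*np.sin(t),.058)) for t in np.linspace(0,6.28,40)],(255,0,255))]
out=[]
for c,(x0,y0,k,w,h) in (("top",(215,185,8,90,60)),("scene",(240,185,10,45,48))):
    big=cv2.resize(cv2.imread(f"pics/{c}7f.png")[y0:y0+h,x0:x0+w],None,fx=k,fy=k,interpolation=cv2.INTER_CUBIC)
    big=cv2.convertScaleAbs(big,alpha=1.4)
    if c=="top":
      for P,col in polys(.018): cv2.polylines(big,[((proj(c,P)-[x0,y0]+.5)*k).astype(np.int32)],True,col,1)
    cv2.imwrite(f"pics/{c}8.png",big)
E
```

```text
(no output)
```

View pics/scene8.png

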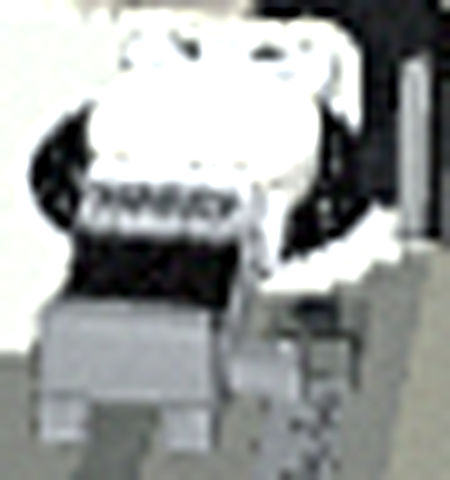

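View pics/top8.png

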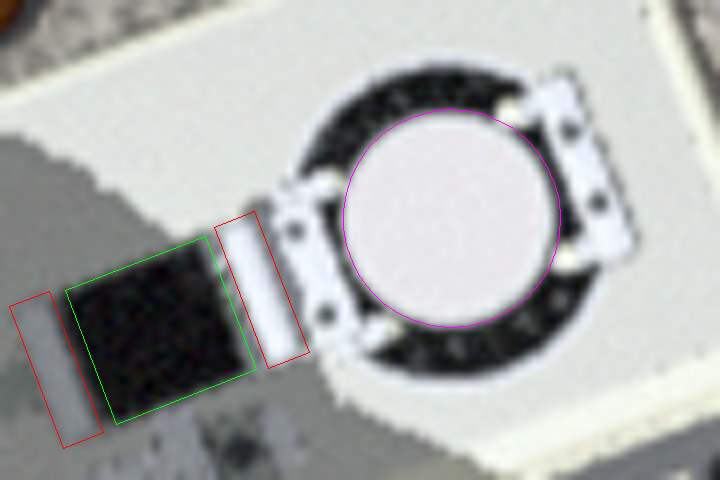

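```bash
python3 -c "
from station import manip
print(manip.read_state()['qd'].round(3), manip.read_state()['t']); print(manip.hand_in())"
```

```text
[ 0.004  0.002  0.002 -0.002  0.002 -0.   ] 17.65
the job is handed in; nothing more can be done
None
```

The yoke is at its marked stop with the brake on, and the dish sits centred between the four pins. I handed the job in at about 17.7 s.

**What I did:**
- I pressed the thumb plate to its bottom with shut fingertips, at about 12 N.
- Keeping it pressed, I slid the yoke about 62 mm. It was already about 18 mm along the rail when I started, not at its parked end.
- At the stop the yoke no longer moved when pushed, and the side force rose to about 7 N. I then let the plate come up, backed off and lifted clear.

**Last checks:**
- **Yoke:** in the top view its outline matches the model drawn at y = +18 mm, the stop position. The scene view shows the lug meeting the stop block.
- **Thumb plate:** the networks put its top at 70–72 mm, which is its "up" height of 71 mm.
- **Dish:** its outline in the top view lies on the seat circle. The networks put it at about (0.512, 0.128), against about (0.512, 0.127) for the seat. They are only good to about 4 mm.
- **Robot and surroundings:** at hand-in the arm was still, touching nothing, with only sensor noise in the force reading. It met nothing except the thumb plate and the yoke's front ridge. I did not measure the other objects again afterwards.

While the yoke was against the stop, the fingertips slipped about 3 mm along the plate before meeting the front ridge. The plate stayed down and the yoke did not move.

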